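Line up the reagent bottles by size on the bottle board

TASK

Line up the four black-capped amber bottles that stand in front of the wooden bottle board on that board in order of size, one standing upright on the centre of each ring mark: the biggest on the mark beside the upright steel post, then smaller and smaller, with the smallest on the mark farthest from the post. Do not tip any bottle over on the way.

Things in the scene. Friction and masses are not known exactly. Their poses are not given: they have to be found in the camera images.
- bottle_a: The biggest of four amber-brown screw-cap bottles of one family, pale label, black cap, standing in front of the board: 62 mm diameter, 125 mm high over the cap; the cap is 30 mm in diameter and 12 mm high; about 210 g. Loose, upright, round. Origin at the centre of its underside, z up. Grip it from above across the body below the sloping shoulder or by the cap (top 12 mm).
- bottle_b: The second biggest of four amber-brown screw-cap bottles of one family, pale label, black cap, standing in front of the board: 50 mm diameter, 104 mm high over the cap; the cap is 25 mm in diameter and 12 mm high; about 130 g. Loose, upright, round. Origin at the centre of its underside, z up. Grip it from above across the body below the sloping shoulder or by the cap (top 12 mm).
- bottle_c: The second smallest of four amber-brown screw-cap bottles of one family, pale label, black cap, standing in front of the board: 38 mm diameter, 83 mm high over the cap; the cap is 19 mm in diameter and 12 mm high; about 70 g. Loose, upright, round. Origin at the centre of its underside, z up. Grip it from above across the body below the sloping shoulder or by the cap (top 12 mm).
- bottle_d: The smallest of four amber-brown screw-cap bottles of one family, pale label, black cap, standing in front of the board: 27 mm diameter, 62 mm high over the cap; the cap is 18 mm in diameter and 6 mm high; about 30 g. Loose, upright, round. Origin at the centre of its underside, z up. Grip it from above across the body, which is straight up to 43 mm from the base.
- board: Bottle board: fixed, flat, wooden, 100 mm (its x) by 440 mm (its y) by 8 mm thick; origin at the centre of its underside, top 8 mm above the origin. Four equal black ring marks, 74 mm in diameter, lie on its long axis (x = 0) at y = -127.5, -42.5, +42.5 and +127.5 mm. Its place and direction vary. Left of it a microscope lamp's stiff black gooseneck arches 0.27 m high at y = 0.25 m: keep clear.
- end_post: Upright steel post with a small round knob, 50 mm high, knob 16 mm and foot 22 mm in diameter, fixed on the top of the board near one of its two ends (200 mm from the board's centre, 72.5 mm from the nearest ring centre); which end varies. The other end has only a flat steel plug 4 mm high. Origin at the centre of the post's foot, z up.
There are look-alikes about, which are no part of the job. Leave any blue or green look-alike of the bottle_a alone. Leave any yellow look-alike of the bottle_b alone.

How it is judged (in metres and radians):
At the end, for the whole second after the job is handed in: From the post outward the bottles stand in order of falling size, one on each ring mark, each within 14 mm of its mark's centre along and across the board, upright within 0.1 rad, on the board's top, released and at rest (horizontal distance between bottle_a and end_post between 0.0585 and 0.0865 m and x of bottle_a in the frame of board between -0.014 and 0.014 m and z of bottle_a in the frame of board between 0.005 and 0.011 m and angle between each of bottle_a, bottle_b, bottle_c, bottle_d's own z axis and vertical below 0.1 rad and linear speed of each of bottle_a, bottle_b, bottle_c, bottle_d below 0.02 m/s and contact force between each of bottle_a, bottle_b, bottle_c, bottle_d and the fingers below 0.1 N and horizontal distance between bottle_b and end_post between 0.1435 and 0.1715 m and x of bottle_b in the frame of board between -0.014 and 0.014 m and z of bottle_b in the frame of board between 0.005 and 0.011 m and horizontal distance between bottle_c and end_post between 0.2285 and 0.2565 m and x of bottle_c in the frame of board between -0.014 and 0.014 m and z of bottle_c in the frame of board between 0.005 and 0.011 m and horizontal distance between bottle_d and end_post between 0.3135 and 0.3415 m and x of bottle_d in the frame of board between -0.014 and 0.014 m and z of bottle_d in the frame of board between 0.005 and 0.011 m); the robot touches nothing.
It fails at once if the biggest bottle is tipped over (more than 45 degrees) (angle between bottle_a's own z axis and vertical above 0.785 rad).
It fails at once if the second biggest bottle is tipped over (more than 45 degrees) (angle between bottle_b's own z axis and vertical above 0.785 rad).
It fails at once if the second smallest bottle is tipped over (more than 45 degrees) (angle between bottle_c's own z axis and vertical above 0.785 rad).
It fails at once if the smallest bottle is tipped over (more than 45 degrees) (angle between bottle_d's own z axis and vertical above 0.785 rad).
It also fails if it takes over 99 s, if anything falls off the work surface, if the arm or the gripper's body presses on something with over 40 N, if the wrist force passes 120 N, or if a joint passes its speed limit or range.

ROBOT

A 7-joint arm with a two-finger parallel gripper is mounted at the origin on a cart in front of the work surface, level with it; the furniture and walls round the work are solid. World frame = base frame: x ahead of the robot, y to its left, z up, the work surface at z = 0. Lengths are in m, angles in degrees, forces in N, time in s.
With the tool pointing down it reaches from about 0.425 to 0.875 m from the base axis. Payload 4.7 kg.
Tool frame: the origin (TCP) lies at the very end of the fingers, on their centre line; the grasp point (between the pads) lies 19 mm behind it (r.pinch_z is the distance from the TCP to the grasp point, in m); z points along the fingers, y is the line along which they close (so a half turn about z gives the same grasp; the last joint's range is limited). The gripper opens to 87 mm and grips with 3 to 60 N. Pads are 19 mm wide; open, the fingers measure 117 mm over their backs; the gripper's body (75 mm by 190 mm) begins 51 mm behind the grasp point.
Start: joints at [69.276, 18.392, -4.016, 83.108, 1.295, 78.541, -3.26], TCP at [0.239, -0.605, 0.223] pointing down, gripper open.
Joint ranges: [-163.93, 163.93], [-17.29, 119.83], [-79.2, 71.16], [3.27, 140.29], [-89.18, 269.18], [5.43, 117.66], [-154.24, 154.24]. Speed limits (degrees/s): [147.25, 147.25, 180, 180, 180, 180, 180].

INTERFACE

Orientations are given as [roll, pitch, yaw] about the fixed x, y, z axes, in that order (R = Rz(yaw) Ry(pitch) Rx(roll)).
In Python, from rig import r gives the robot as it stands. Calls block until the motion is done:
- r.move_ptp(position, orientation): joint-space move of the TCP to a pose.
- r.move_l(position, ori=None, rate=0.15, guard=None): straight line of the TCP; ori=None keeps the orientation; rate is the mean speed in m/s. With guard (N) it stops when the force on the tool has changed by that much, and returns True; else False.
- r.goto_joints(angles): joint-space move.
- r.set_gripper(opening): finger opening in m; the grip force is fixed at half the most; returns when the fingers have stopped.
- r.hold(seconds).
- r.solve_ik(position, orientation): joint angles nearest the present ones, or None.
- r.observe(): the state.
- r.capture(name): name is "scene" or "top" or "wrist"; returns (picture, depth): 384x512x3 uint8, blue, green, red; 384x512 float32, m along the optical axis (not along the pixel's ray), 0 where there is no reading.
- r.camera_model(name): a dict with "fov_y" (degrees; the focal length in pixels is half the picture's height over the tangent of half this angle, whatever the lens; pixels are square), "cx", "cy" (the principal point, pixels), "T" (4x4, takes a point from camera to world coordinates); the wrist camera has in their place "T_tool_cam" (4x4, takes a point from camera to tool coordinates, whose origin is the TCP and whose axes are the flange's). Camera axes: x right, y up, looking along -z (the intrinsics and any distortion apply to the point x, -y, -z); pixel columns grow to the right and rows downward; lengths in m; the calibration is good to about 2 mm. The wrist camera is an equidistant fisheye: a pixel r from the principal point sees the ray r / f radians off the axis. A picture is of the moment at which its call begins: read the wrist's pose just before it. camera_model takes no time and is no camera call.
A pose or a line that the arm cannot do raises r.IKError and nothing moves.
- r.hand_in(): hands the job in; it is judged then, once.
Trained networks look in the newest picture that a camera, given by its name, has taken for a name from the list of things; names that differ only in an ending like _2 or _b are one class to them, and where a whole thing is asked for, a point or a joint stands for the part that bears it (a point fixed in the world has none). Each returns a list of dicts, best first, with "conf" (0 to 1); they miss things now and then, are a little off and sometimes report something else, mostly with a low value. They report only what shows in the picture. A call takes as long as a camera call. They do not tell look-alikes from the thing itself.
- r.search_frame(query, camera): "at" ([x, y, z] in m, in world coordinates, good to about 4 mm: the middle of the surface that is visible of it).
The state is a dict: "time": time; "q": joint angles; "joint_vel": joint speeds; "effort": joint torques, N m; "ee_pos": TCP position; "ee_rot": TCP orientation; "contact_force": force on the tool from outside, world axes, zero at the start; "torque": the same for the moment, N m; "grip_width": finger opening in m; "grip_force": force on a finger pad.
Only numpy, scipy, OpenCV 4.12 (cv2) and the standard library are available. Lean on these libraries where they do the work, as an engineer would, in place of code of your own. Each camera call takes 0.05 s, during which the arm holds its last target. There are 200 camera calls.

## Working session

There is one attempt and no reset: what is moved stays moved. The work goes in short steps, each a Python script; the robot and the scene stay as the last script left them, time stands still between calls to the robot, and variables do not carry over. Pictures are saved under pics/ and viewed, at most 14 in all, crops included, and the job is handed in when it is done.

```bash
mkdir -p pics; ls; python3 - <<'E'
from rig import r
import cv2
for c in ["scene","top"]:
    im,d=r.capture(c); cv2.imwrite(f"pics/{c}0.png",im)
    for q in ["bottle_a","board","end_post"]:
        print(c,q,[([round(float(v),3) for v in o["at"]],round(o["conf"],2)) for o in r.search_frame(q,c)])
print(r.camera_model("top")); print(r.observe())
E
```

```text
pics
scene bottle_a [([0.332, -0.415, 0.052], 0.84), ([0.425, 0.059, 0.1], 0.83), ([0.432, -0.42, 0.06], 0.76), ([0.436, -0.104, 0.035], 0.71), ([0.324, -0.025, 0.061], 0.68), ([0.433, -0.235, 0.044], 0.6), ([0.364, 0.159, 0.066], 0.57)]
scene board [([0.607, -0.075, 0.01], 0.63)]
scene end_post []
top bottle_a [([0.423, 0.059, 0.097], 0.96), ([0.335, -0.009, 0.103], 0.84), ([0.442, -0.398, 0.081], 0.73), ([0.373, 0.163, 0.095], 0.63), ([0.347, -0.4, 0.079], 0.56)]
top board [([0.613, -0.054, 0.007], 0.95)]
top end_post [([0.613, -0.251, 0.02], 0.42)]
{'fov_y': 55.303355393564416, 'cx': 255.5012302287314, 'cy': 192.47174890689854, 'T': array([[-0.01483998,  0.9859852 , -0.16617147,  0.30582064],
       [-0.99973315, -0.01757374, -0.0149931 , -0.12849773],
       [-0.01770323,  0.16590463,  0.98598289,  1.08700309],
       [ 0.        ,  0.        ,  0.        ,  1.        ]])}
{'time': 0.4, 'q': array([69.27438494, 18.40042539, -4.01779225, 83.11740822,  1.29319987,
       78.54071951, -3.26085197]), 'joint_vel': array([-0.01883511, -0.10146721,  0.09931351, -0.16870165,  0.08807019,
        0.00357092,  0.02851101]), 'effort': array([-2.33800631e-05, -4.90453148e+01, -4.02355017e-01, -3.12293923e+01,
       -6.37895591e-02,  3.62657849e-02,  7.86619785e-05]), 'ee_pos': array([ 0.23855401, -0.60457303,  0.22240382]), 'ee_rot': array([-1.79986503e+02,  8.20777318e-04,  2.15350256e+01]), 'contact_force': array([-0.82175539, -1.38496334, -0.06133893]), 'torque': array([-0.00718652,  0.02802661,  0.01347142]), 'grip_force': 0.0, 'grip_width': 0.0868532201687156}
```

View pics/top0.png

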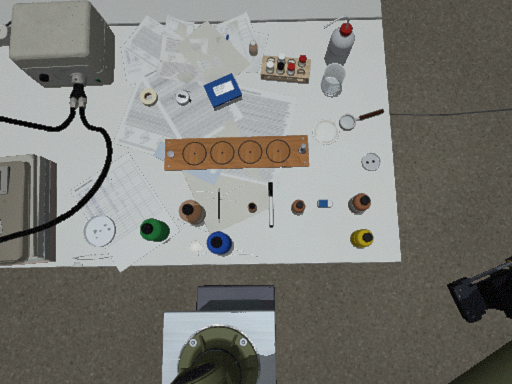

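View pics/scene0.png

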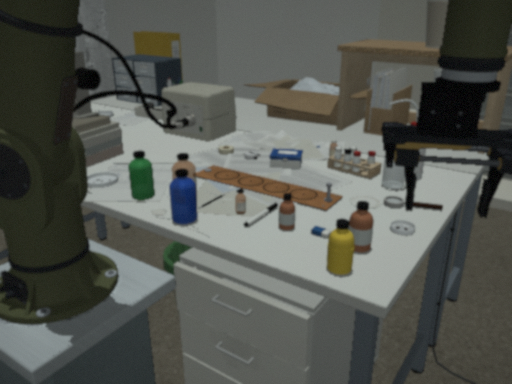

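The scene shows the true bottles: a at top px (191,211), d (252,207), c (298,207) and b (361,202). The post is at the board's right end, px (304,151), and the rings are at (194..278,152). I'll move up for a closer wrist view.

```bash
cat > h.py <<'E'
import numpy as np, cv2
from rig import r
from scipy.spatial.transform import Rotation as R
def ray(cam,u,v,Tt=None):
    m=r.camera_model(cam); f=192/np.tan(np.radians(m["fov_y"]/2))
    x,y=u-m["cx"],v-m["cy"]
    if cam=="wrist":
        rr=np.hypot(x,y)+1e-9; a=rr/f; d=np.array([np.sin(a)*x/rr,-np.sin(a)*y/rr,-np.cos(a)]); T=Tt@m["T_tool_cam"]
    else: d=np.array([x/f,-y/f,-1]); T=m["T"]
    return T[:3,3],T[:3,:3]@d
def at_z(cam,u,v,z,Tt=None):
    o,d=ray(cam,u,v,Tt); return (o+d*(z-o[2])/d[2])[:2]
def tool():
    s=r.observe(); T=np.eye(4); T[:3,:3]=R.from_euler("xyz",s["ee_rot"],degrees=True).as_matrix(); T[:3,3]=s["ee_pos"]; return T
E
python3 - <<'E'
from h import *
for x,y,z,yaw in [(.43,.06,.06,0),(.43,.06,.06,180),(.43,.06,.06,90),(.43,.06,.06,-90),(.43,.06,.3,90),(.43,-.11,.012,90),(.43,-.24,.03,90),(.44,-.41,.045,0),(.44,-.41,.045,180),(.613,-.18,.06,90),(.613,.07,.02,90),(.613,.07,.02,-90),(.613,-.18,.06,-90)]:
    q=r.solve_ik([x,y,z],[180,0,yaw]); print(x,y,z,yaw,None if q is None else np.round(q))
r.move_ptp([.5,-.06,.42],[180,0,-90]); r.hold(.3)
T=tool();np.save("T1.npy",T); im,d=r.capture("wrist"); cv2.imwrite("pics/w1.png",im); np.save("w1d.npy",d)
for q in ["bottle_a","end_post","board"]:
    print(q,[(np.round(o["at"],3).tolist(),round(o["conf"],2)) for o in r.search_frame(q,"wrist")])
print(r.observe()["time"],T,r.camera_model("wrist"))
E
```

```text
0.43 0.06 0.06 0 [  41.    4.  -53.  122.    4.   56. -104.]
0.43 0.06 0.06 180 [ 42.   4. -54. 122.   4.  56.  76.]
0.43 0.06 0.06 90 [ 43.   4. -56. 121.   4.  56. -15.]
0.43 0.06 0.06 -90 None
0.43 0.06 0.3 90 [ 23. -10. -30. 103.  -5.  85.  -6.]
0.43 -0.11 0.012 90 [ 45.   9. -35. 123.   7.  50.   5.]
0.43 -0.24 0.03 90 [ 51.  12. -27. 116.   7.  53.  20.]
0.44 -0.41 0.045 0 [ 48.  21. -10. 101.   4.  58. -53.]
0.44 -0.41 0.045 180 [ 66.  24. -31. 100.  14.  59. 120.]
0.613 -0.18 0.06 90 [ 41.  28. -35.  94.  17.  63.   2.]
0.613 0.07 0.02 90 [ 28.  33. -48.  99.  27.  61. -28.]
0.613 0.07 0.02 -90 [ 40.  45. -68.  98.  44.  69. 141.]
0.613 -0.18 0.06 -90 [ -31.   37.   61.   97.  -35.   67. -140.]Traceback (most recent call last):
  File "<stdin>", line 4, in <module>
rig.IKError: the arm cannot take that pose within its joint ranges
```

```bash
python3 - <<'E'
from h import *
r.move_ptp([.5,-.08,.38],[180,0,90]); r.hold(.3)
T=tool();np.save("T1.npy",T); im,d=r.capture("wrist"); cv2.imwrite("pics/w1.png",im); np.save("w1d.npy",d)
for q in ["bottle_a","end_post","board"]:
    print(q,[(np.round(o["at"],3).tolist(),round(o["conf"],2)) for o in r.search_frame(q,"wrist")])
print(r.observe()["time"],T,r.camera_model("wrist"))
E
```

```text
bottle_a [([0.438, 0.065, 0.1], 0.87), ([0.451, -0.387, 0.051], 0.85), ([0.356, -0.006, 0.097], 0.73), ([0.388, 0.154, 0.076], 0.7), ([0.447, -0.094, 0.043], 0.57), ([0.446, -0.222, 0.054], 0.56)]
end_post []
board [([0.611, -0.034, 0.009], 0.69)]
3.075 [[ 6.78143901e-04  9.99999752e-01 -1.88949482e-04  4.99988589e-01]
 [ 9.99999748e-01 -6.78103943e-04  2.11460456e-04 -8.03855385e-02]
 [ 2.11332276e-04 -1.89092835e-04 -9.99999960e-01  3.79890756e-01]
 [ 0.00000000e+00  0.00000000e+00  0.00000000e+00  1.00000000e+00]] {'fov_y': 65.70646984690485, 'cx': 255.5387597705805, 'cy': 189.3966284957078, 'T_tool_cam': array([[ 6.78649122e-04,  9.58151290e-01,  2.86261498e-01,
         7.85094963e-02],
       [ 9.99998732e-01, -2.37784152e-04, -1.57483655e-03,
        -6.92669846e-04],
       [-1.44086322e-03,  2.86262204e-01, -9.58150236e-01,
        -1.62216931e-01],
       [ 0.00000000e+00,  0.00000000e+00,  0.00000000e+00,
         1.00000000e+00]])}
```

View pics/w1.png

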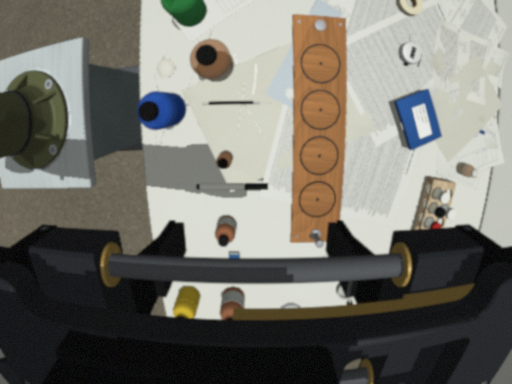

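Wrist view: rings at (320,63), (320,110), (319,156), (317,199), the post at (317,237), and caps a (207,55), d (224,160), c (223,239). Next I'll measure these with both calibrations.

```bash
python3 - <<'E'
from h import *
T=np.load("T1.npy")
def dot(im,u,v,w=5):
    g=cv2.cvtColor(im,6).astype(float)[v-w:v+w+1,u-w:u+w+1]; g=np.maximum(np.median(g)-10-g,0); yy,xx=np.mgrid[v-w:v+w+1,u-w:u+w+1]
    return (g*xx).sum()/g.sum(),(g*yy).sum()/g.sum(),(g>0).sum()
def ring(im,u,v,rmin,rmax):
    # fit ellipse to dark ring pixels
    g=cv2.cvtColor(im,6).astype(float); yy,xx=np.mgrid[:384,:512]; 
    A=[]
    for a in np.linspace(0,2*np.pi,90,endpoint=False):
        rs=np.arange(rmin,rmax,.25); p=cv2.remap(g.astype(np.float32),(u+rs*np.cos(a)).astype(np.float32)[None],(v+rs*np.sin(a)).astype(np.float32)[None],1)[0]
        k=rs[p.argmin()]; A.append((u+k*np.cos(a),v+k*np.sin(a)))
    return cv2.fitEllipseAMS(np.float32(A))
def cap(im,u,v,w):
    g=cv2.cvtColor(im,6); m=(g<38).astype(np.uint8); n,l,s,c=cv2.connectedComponentsWithStats(m)
    cand=[(np.hypot(*(c[i]-[u,v])),i) for i in range(1,n) if 4<s[i,4]<600]; i=min(cand)[1]; return c[i],s[i]
top=cv2.imread("pics/top0.png"); w=cv2.imread("pics/w1.png")
for nm,im,pts,rr in [("wrist",w,[(320,63),(320,110),(319,156),(317,199)],(14,24)),("top",top,[(194,153),(222,152),(250,151),(278,151)],(8,15))]:
    for p in pts:
        e=ring(im,*p,*rr); print(nm,np.round(e[0],1),np.round(e[1],1),"ring",at_z(nm,*e[0],.008,T).round(4))
H=dict(a=.125,b=.104,c=.083,d=.062)
for nm,im,pts in [("wrist",w,dict(a=(207,55),d=(223,161),c=(223,239))),("top",top,dict(a=(186,211),d=(252,208),c=(297,208),b=(360,203)))]:
    for k,p in pts.items():
        c,s=cap(im,*p,8); print(nm,k,c.round(1),s,at_z(nm,*c,H[k]-(.003 if k=="d" else .005),T).round(4))
for nm,p in [("wrist",(320,235)),("top",(304,150))]: print("post knob",at_z(nm,*p,.058,T).round(3))
cv2.imwrite("pics/crops.png",np.vstack([cv2.resize(w[20:260,140:350],None,fx=2.4,fy=2.4,interpolation=2),])[:600])
E
```

```text
wrist [320.1  63.1] [37.  39.4] ring [0.6154 0.074 ]
wrist [319.9 109.2] [38.1 38.7] ring [ 0.6161 -0.0106]
wrist [318.8 155.1] [36.6 37.7] ring [ 0.6169 -0.0953]
wrist [316.8 198.7] [33.9 36.4] ring [ 0.6178 -0.1801]
top [194.1 153.1] [22.2 23.4] ring [0.6129 0.0736]
top [221.8 152.4] [22.5 23.1] ring [ 0.6135 -0.0113]
top [249.7 151.6] [22.6 23.1] ring [ 0.6141 -0.0963]
top [277.6 150.8] [22.4 23.2] ring [ 0.6148 -0.1812]
wrist a [206.1  55. ] [197  46  19  19 281] [0.4305 0.0688]
wrist d [222.2 162.6] [218 159   9   8  60] [ 0.4446 -0.0997]
wrist c [223.2 239.6] [220 236   8   9  57] [ 0.4437 -0.2317]
top a [187.4 209.2] [182 204  12  11  93] [0.4269 0.0685]
top d [251.6 205.9] [249 204   6   5  25] [ 0.4407 -0.1011]
top c [298.5 206.5] [296 205   6   3   6] [ 0.4344 -0.2316]
top b [364.5 200.1] [360 196  10   9  64] [ 0.4461 -0.4085]
post knob [ 0.618 -0.233]
post knob [ 0.602 -0.255]
```

View pics/crops.png

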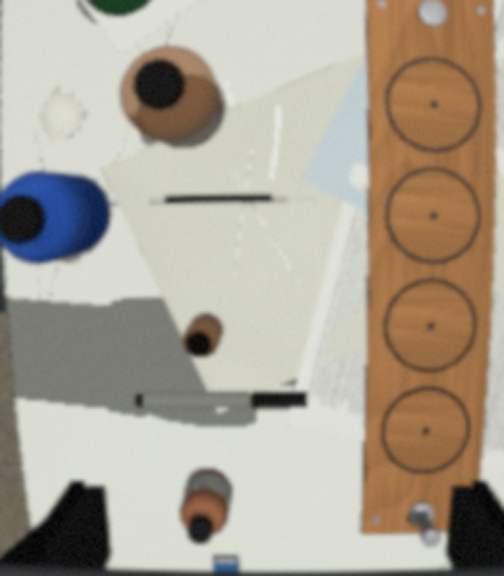

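```bash
cat >> h.py <<'E'
B=dict(a=(.429,.0687,.060,90,.062),b=(.447,-.4085,.045,0,.050),c=(.441,-.2316,.030,90,.038),d=(.4425,-.1005,.012,90,.027))
G=dict(a=(.6165,-.1805),b=(.6155,-.096),c=(.615,-.011),d=(.614,.074))
def pick(k):
    x,y,z,yaw,w=B[k]; o=[180,0,yaw]
    r.move_ptp([x,y,z+.15],o)
    hit=r.move_l([x,y,z],rate=.12,guard=12)
    s=r.observe()
    print(k,"hit",hit,s["ee_pos"].round(4))
    if hit: return False
    r.set_gripper(w-.012); s=r.observe(); print("grip",round(s["grip_width"],4),round(s["grip_force"],1),s["time"])
    return True
def lift(k):
    x,y,z,yaw,w=B[k]
    r.move_l([x,y,z+.15],rate=.12); s=r.observe(); print("lifted",round(s["grip_width"],4),s["contact_force"].round(1))
def place(k):
    x,y=G[k]; z=B[k][2]
    r.move_l([x,y,z+.15],[180,0,90],rate=.15); r.hold(.3)
    hit=r.move_l([x,y,z+.010],rate=.08,guard=8); s=r.observe(); print("place",hit,s["ee_pos"].round(4))
    r.hold(.2); r.set_gripper(.087); r.move_l([x,y,z+.15],rate=.15); print("t",r.observe()["time"])
E
python3 - <<'E'
from h import *
if pick("a"): lift("a"); 
im,_=r.capture("scene"); cv2.imwrite("pics/s1.png",im)
E
```

```text
a hit False [0.4296 0.0687 0.0606]
grip 0.0616 30.0 5.9917
lifted 0.0612 [ 0.2  0.5 -1.9]
```

View pics/s1.png

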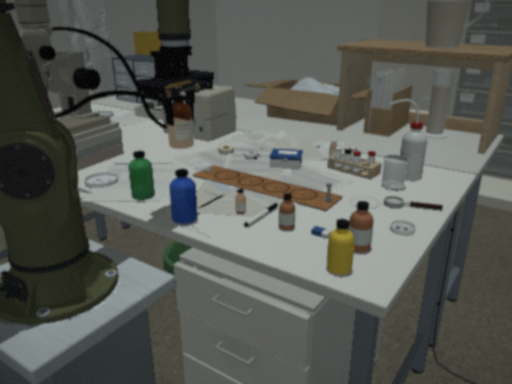

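The picture shows bottle a held upright at (180,125), clear of the table. I'll place it and go on with b.

```bash
python3 - <<'E'
from h import *
place("a")
if pick("b"): lift("b"); place("b")
im,_=r.capture("top"); cv2.imwrite("pics/t1.png",cv2.resize(im[110:290,120:440],None,fx=2.4,fy=2.4))
E
```

```text
place False [ 0.6169 -0.1806  0.0706]
t 13.9083
b hit False [ 0.4476 -0.4089  0.0459]
grip 0.0491 30.0 17.1417
lifted 0.0491 [-0.1 -0.2 -1.7]
place False [ 0.6159 -0.0961  0.0555]
t 25.45
```

View pics/t1.png

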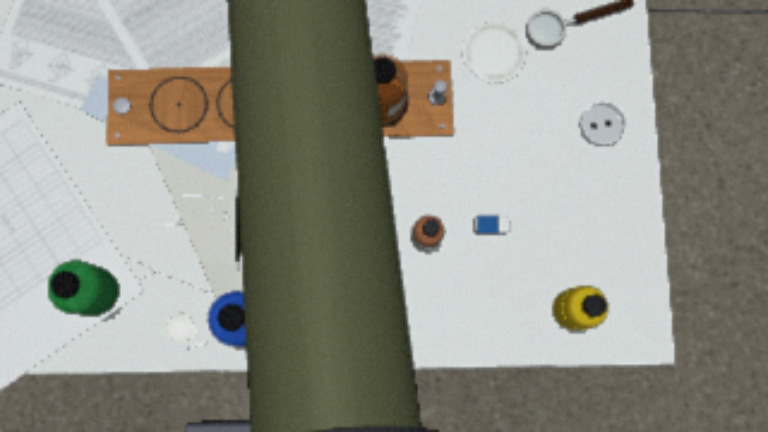

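Bottle a stands upright at its mark, crop px (388,95), and the arm hides b. I'll go on with c and d.

```bash
python3 - <<'E'
from h import *
for k in "cd":
    if not pick(k): break
    lift(k); place(k)
r.move_ptp([.48,-.12,.38],[180,0,90]); r.hold(.3)
T=tool();np.save("T2.npy",T); im,_=r.capture("wrist"); cv2.imwrite("pics/w2.png",im)
print(r.observe()["time"])
E
```

```text
c hit False [ 0.4416 -0.2319  0.0307]
grip 0.037 30.0 28.675
lifted 0.0377 [-0.3  0.9 -1. ]
place False [ 0.6154 -0.0109  0.0405]
t 36.6417
d hit False [ 0.4431 -0.1007  0.0126]
grip 0.0257 30.0 39.8583
lifted 0.0261 [ 0.8  0.1 -0.2]
place False [0.6144 0.074  0.0225]
t 47.725
49.2917
```

View pics/w2.png

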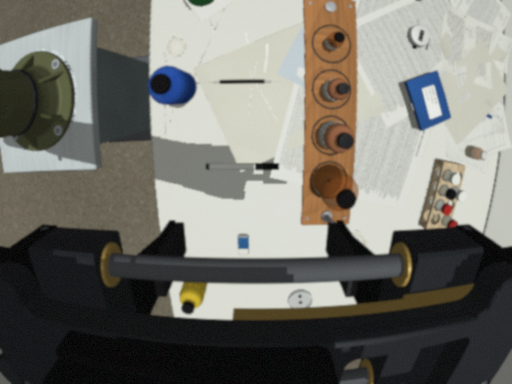

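All four bottles stand in their rings, with caps at (339,41), (343,88), (346,140) and (346,199). Next is a numerical check of the cap positions.

```bash
python3 - <<'E'
from h import *
T=np.load("T2.npy"); im=cv2.imread("pics/w2.png"); m=(cv2.cvtColor(im,6)<38).astype(np.uint8); n,l,s,c=cv2.connectedComponentsWithStats(m)
top,_=r.capture("top"); cv2.imwrite("pics/t2.png",cv2.resize(top[110:290,120:440],None,fx=2.4,fy=2.4))
for k,p,h in [("d",(340,41),.067),("c",(343,88),.086),("b",(346,140),.107),("a",(346,199),.128)]:
    i=min(range(1,n),key=lambda i:np.hypot(*(c[i]-p))); print(k,c[i].round(1),s[i,4],at_z("wrist",*c[i],h,T).round(4),G[k])
E
```

```text
d [338.5  36.7] 59 [0.6132 0.0739] (0.614, 0.074)
c [337.8  88.6] 10 [ 0.6069 -0.0142] (0.615, -0.011)
b [346. 143.] 1 [ 0.6171 -0.097 ] (0.6155, -0.096)
a [345.2 198.5] 247 [ 0.6159 -0.1785] (0.6165, -0.1805)
```

View pics/t2.png

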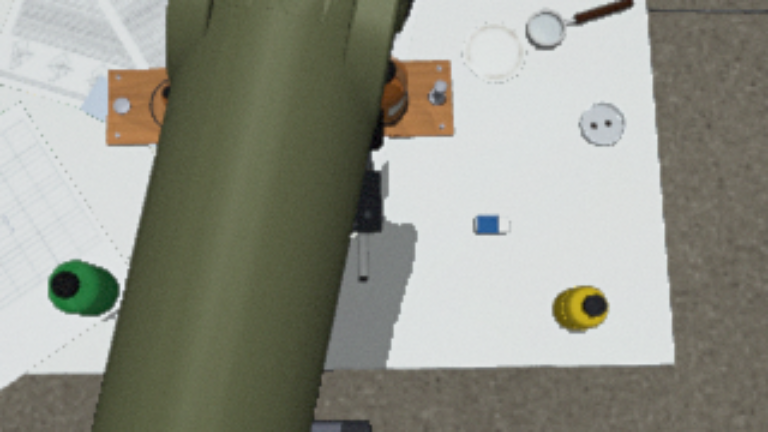

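```bash
python3 - <<'E'
from h import *
T=np.load("T2.npy")
print(at_z("wrist",345,89,.088,T),at_z("wrist",348,141,.109,T))
print(r.hand_in())
E
```

```text
[ 0.61804464 -0.01421046] [ 0.61949421 -0.09358676]
the job is handed in; nothing more can be done
None
```

I stood the four amber bottles upright on the ring marks, biggest beside the post down to smallest farthest away, and handed the job in at about 50 s; all four measured within about 5 mm of their marks (the b and c caps read by eye), and no verdict came back.

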